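Stack a hub and end cap on a spigot under a sprung clamp

ROBOT

A 7-joint arm with a two-finger parallel gripper is mounted at the origin on a cart in front of the work surface, level with it; the furniture and walls round the work are solid. World frame = base frame: x ahead of the robot, y to its left, z up, the work surface at z = 0. Lengths are in m, angles in degrees, forces in N, time in s.
With the tool pointing down it reaches from about 0.425 to 0.875 m from the base axis. Payload 4.7 kg.
Tool frame: the origin (TCP) lies at the centre of the arm's flange, where the gripper is bolted on; the fingertips stand 182 mm ahead of it and the grasp point (between the pads) lies 164 mm ahead of it; z points along the fingers, y is the line along which they close (so a half turn about z gives the same grasp; the last joint's range is limited). The gripper opens to 87 mm and grips with 3 to 60 N. Pads are 19 mm wide; open, the fingers measure 117 mm over their backs; the gripper's body (75 mm by 190 mm) begins 51 mm behind the grasp point.
Start: joints at [73.001, 18.392, -4.016, 83.108, 1.295, 78.541, -3.26], TCP at [0.199, -0.619, 0.405] pointing down, gripper open.
Joint ranges: [-163.93, 163.93], [-17.29, 119.83], [-79.2, 71.16], [3.27, 140.29], [-89.18, 269.18], [5.43, 117.66], [-154.24, 154.24]. Speed limits (degrees/s): [147.25, 147.25, 180, 180, 180, 180, 180].

INTERFACE

Orientations are given as [roll, pitch, yaw] about the fixed x, y, z axes, in that order (R = Rz(yaw) Ry(pitch) Rx(roll)).
In Python, from cell import env gives the robot as it stands. The module is installed in compiled form; this text tells all that it offers.
- The arm moves only by the tool step_arm, never from a script. Its argument "steps" is one flat list of numbers, 5 for each row, row after row: the opening, from 0 (shut) to 1 (fully open), then the shift along the tool's x, y, z in mm, then the turn about the tool's z in degrees. In form: [grip, dx, dy, dz, roll, grip, dx, dy, dz, roll, ...]. A call has 1 to 12 rows; each row shifts and turns the commanded pose from where the row before left it, along the tool's axes as they then stand; what a row does not reach is not made up. A row lasts 1/8 s, in which the tool goes at most 62.5 mm and 10.7 degrees, less where a joint would pass 70% of its speed; a pose out of reach is approached as far as the arm can. A call with a gripper value outside its range is refused whole. The fingers move at their own pace and stop on an object; "grip_force" is the grip in N (left out, the last holds). Time passes only in rows, so rows that do not move let the fingers close. It gives the time, the measured TCP pose, the force, the opening and the grip force at its end, in the units of the state.
- env.get_obs(): the state, without advancing time (a new reading comes with each control period).
- env.read_camera(name): name is "scene" or "top" or "wrist"; returns a dict with "image" (384x512x3 uint8, red, green, blue), "camera_matrix" (3x3 intrinsics, pixels), "R" (3x3) and "t" (3): a world point X has camera coordinates R X + t. Camera axes: x right, y down, z forward; pixel columns grow to the right and rows downward; lengths in m; the calibration is good to about 2 mm. A picture is of the moment at which its call begins. There is no depth.
- env.sign_off(): hands the job in; it is judged then, once.
The state is a dict: "time_s": time; "qpos": joint angles; "joint_velocities": joint speeds; "effort": joint torques, N m; "tool_pos": TCP position; "tool_rot": TCP orientation; "force": force on the tool from outside, world axes, zero at the start; "wrist_torque": the same for the moment, N m; "grip_width": finger opening in m; "grasp_force": force on a finger pad.
Only numpy, scipy, OpenCV 4.12 (cv2) and the standard library are available. Lean on these libraries where they do the work, as an engineer would, in place of code of your own. Each camera call takes 0.05 s, during which the arm holds its last target. There are 200 camera calls.

TASK

First draw the sprung clamp back by its post and park it in its side notch so that it stays back by itself. Then slide the flanged hub, without lifting it, off the low ledge until it drops home over the spigot, and slide the end cap off the high ledge until it drops home on top of the hub. Last, push the post sideways out of the notch so that the clamp springs fully forward over the cap's rim; leave the bush, pliers and carton where they are.

Things in the scene. Friction and masses are not known exactly. Their poses are not given: they have to be found in the camera images.
- fixture: dark steel plate 150 x 486 mm, 12 mm thick, fixed to the bench; origin on the bench under the axis of its spigot; x points away from the robot (within 25 degrees) to a grey clamp pedestal, y along the plate to the low ledge, z up ('plate x, y' below). Pedestal: plate x 75 to 169, y -43 to 31 mm, top 54 mm, guide cheeks on it to 67 mm over the bench
- spigot (a point): centre of the spigot's foot, on the plate's face 12 mm over the bench. The spigot is a 60 mm disc, 6 mm high (top at 18 mm) with a 2.5 mm bevel round its top
- low_ledge (a point): top face, 19 mm over the bench, of the grey deck at plate y 57 to 240, x -75 to 75 mm; the point is its middle at plate y 147. Between the two ledges the space over the spigot is open
- high_ledge (a point): top face, 43 mm over the bench, of the grey deck at plate y -57 to -240, x -75 to 75 mm; the point is its middle at plate y -147
- hub: dark steel flanged hub, about 0.5 kg, face down on the low ledge; origin at the centre of its underside, z up. Flange 104 mm across, 16 mm high, a 92 mm step up to 24 mm, and on top a spigot like the plate's (60 mm, 6 mm high). Recess underneath 63 mm wide, 7 mm deep, fits the spigot with 1 to 1.5 mm play all round. Too wide to grasp. Home, its underside is 12 mm over the bench
- cap: aluminium end cap, about 0.4 kg, face down on the high ledge; origin at the centre of its underside, z up. Flange 104 mm across, 16 mm high, raised middle 80 mm across up to 22 mm; same recess underneath as the hub's, which fits over the spigot on top of the hub. Home there, its underside is 24 mm above the hub's underside (36 mm over the bench)
- post (a point): top centre of the clamp's upright post (16 mm across, 34 mm long, top 100 mm over the bench) on a flat bar 22 mm wide, 56 to 66 mm over the bench, whose nose reaches 62 mm from the post towards the spigot. Forward, the post is at plate x 105, y 0; the nose then lies over the rim of a seated cap, but blocks a cap being slid in (the hub passes under it)
- clamp_back (a joint): travel of clamp and post in m along plate +x, away from the spigot: 0 forward, 0.034 fully back. A spring drives it forward with 4 N at 0 and 7.5 N fully back
- clamp_side (a joint): sideways shift of clamp and post in m along plate -y: 0 in line, 0.012 fully in the notch. A side wall blocks the shift until clamp_back is at least 0.029; shifted over 6 mm and let go, a lug on the bar rests behind that wall and holds the clamp at about 0.028. Friction 1 to 3 N, no side spring; pushed back to 0, the clamp snaps forward
- steel_bush: bystander: turned steel tube 42 mm across, 66 mm tall, standing on the bench on the robot's side of the plate; origin under its centre
- pliers: bystander: combination pliers 189 x 56 x 17 mm lying on the bench on the robot's side of the plate; origin under the centre, x along their length
- bulb_carton: bystander: small upright carton 54 x 51 x 104 mm standing on the bench beyond the low ledge; origin under its centre
Things that resemble listed ones, but are neither listed nor needed, are in the scene too. What is shaped like the cap but red or turquoise is not meant.

How it is judged (in metres and radians):
On the way, in this order (a step that is already met when the one before it is completed fails the run):
1. the clamp is parked back in its notch and let go (value of joint clamp_back above 0.024 m and value of joint clamp_side above 0.005 m and contact force between clamp_side and the arm below 0.1 N and contact force between clamp_side and the fingers below 0.1 N), for 0.2 s.
2. the hub is down on the plate over the spigot, the clamp still parked (z of hub in the frame of spigot below 0.002 m and horizontal distance between hub and spigot below 0.003 m and value of joint clamp_back above 0.024 m), for 0.2 s.
3. the cap is down on the hub, the clamp still parked (z of cap in the frame of hub below 0.026 m and horizontal distance between cap and hub below 0.003 m and value of joint clamp_back above 0.024 m), for 0.2 s.
At the end, for the whole second after the job is handed in: The hub is seated on the plate's spigot (within 2 mm of flush, 3 mm of the axis, level), the cap is seated on the hub (within 2 mm of flush, 3 mm of its axis, level), the clamp is forward over the cap's rim (within 3 mm of its end), and all is at rest (z of hub in the frame of spigot below 0.002 m and horizontal distance between hub and spigot below 0.003 m and angle between each of hub, cap's own z axis and vertical below 0.04 rad and z of cap in the frame of hub below 0.026 m and horizontal distance between cap and hub below 0.003 m and value of joint clamp_back below 0.003 m and linear speed of each of hub, cap below 0.01 m/s); the robot touches nothing.
It fails at once if the hub is lifted more than 15 mm off its ledge (height (world z) of hub above 0.034 m).
It fails at once if the cap is lifted more than 15 mm off its ledge (height (world z) of cap above 0.058 m).
It fails at once if the bush is moved more than 20 mm (distance of steel_bush from where it was at the start of the episode above 0.02 m).
It fails at once if the pliers are moved more than 20 mm (distance of pliers from where it was at the start of the episode above 0.02 m).
It fails at once if the carton is moved more than 20 mm (distance of bulb_carton from where it was at the start of the episode above 0.02 m).
It also fails if it takes over 72 s, if anything falls off the work surface, if the arm or the gripper's body presses on something with over 40 N, if the wrist force passes 120 N, or if a joint passes its speed limit or range.

## Working session

There is one attempt and no reset: what is moved stays moved. The work goes in short steps, Python scripts to look and compute and a tool call to move; the robot and the scene stay as the last step left them, time stands still between calls to the robot, and variables do not carry over. Pictures are saved under pics/ and viewed, at most 10 in all, crops included, and the job is handed in when it is done.

Besides the shell and the picture viewer there is one more tool, called after "Call:" by a JSON object that holds its "api" and its "payload", one argument or row to a line. step_arm: Moves the arm, as the interface text tells. Its arguments: {"type":"object","properties":{"steps":{"type":"array","items":{"type":"number"}},"grip_force":{"type":"number"}},"required":["steps"]}

```bash
mkdir -p pics
cat > h.py <<'E'
import numpy as np, cv2
from cell import env
def shot(n,f=None):
    c=env.read_camera(n)
    if f: cv2.imwrite('pics/'+f,c['image'][:,:,::-1])
    return c
def ray(c,u,v,z):
    K,R,t=np.array(c['camera_matrix']),np.array(c['R']),np.array(c['t'])
    o=-R.T@t; d=R.T@np.linalg.inv(K)@np.array([u,v,1.])
    return o+d*(z-o[2])/d[2]
def proj(c,X):
    p=np.array(c['camera_matrix'])@(np.array(c['R'])@np.array(X)+np.array(c['t'])); return p[:2]/p[2]
E
python3 - <<'E'
from h import *
import pickle
a=shot('scene');b=shot('top');w=shot('wrist')
pickle.dump((a,b,w),open('c0.pkl','wb'))
cv2.imwrite('pics/top0.png',cv2.resize(b['image'][:,:,::-1],(800,600),interpolation=cv2.INTER_CUBIC))
cv2.imwrite('pics/scene0.png',cv2.resize(a['image'][:,:,::-1],(800,600),interpolation=cv2.INTER_CUBIC))
o=env.get_obs();print({k:np.round(v,3) for k,v in o.items()})
for c in (a,b,w): print(np.round(c['camera_matrix'],1).tolist(),np.round(c['R'],3).tolist(),np.round(c['t'],3).tolist())
E
```

```text
{'time_s': np.float64(0.15), 'qpos': array([73.   , 18.429, -4.014, 83.16 ,  1.294, 78.541, -3.26 ]), 'joint_velocities': array([-0.065, -0.211, -0.109, -0.128,  0.049,  0.052,  0.002]), 'effort': array([ 0.0000e+00, -4.9180e+01, -4.0500e-01, -3.1288e+01, -6.4000e-02,
        4.0000e-02,  0.0000e+00]), 'tool_pos': array([ 0.199, -0.619,  0.404]), 'tool_rot': array([-1.79915e+02,  5.00000e-03,  1.78070e+01]), 'force': array([-0.035,  0.087,  0.676]), 'wrist_torque': array([0.017, 0.011, 0.002]), 'grasp_force': np.float64(0.0), 'grip_width': np.float64(0.087)}
[[351.8, 0.0, 253.4], [0.0, 351.8, 196.2], [0.0, 0.0, 1.0]] [[-0.892, -0.452, 0.002], [-0.246, 0.481, -0.841], [0.379, -0.751, -0.541]] [0.512, 0.174, 0.895]
[[398.5, 0.0, 250.6], [0.0, 398.5, 192.9], [0.0, 0.0, 1.0]] [[-0.029, -1.0, -0.006], [-0.991, 0.03, -0.128], [0.128, 0.003, -0.992]] [0.074, 0.546, 1.334]
[[332.6, 0.0, 251.9], [0.0, 332.6, 194.1], [0.0, 0.0, 1.0]] [[0.306, -0.952, -0.001], [-0.923, -0.297, 0.243], [-0.232, -0.074, -0.97]] [-0.65, -0.03, 0.389]
```

View pics/top0.png

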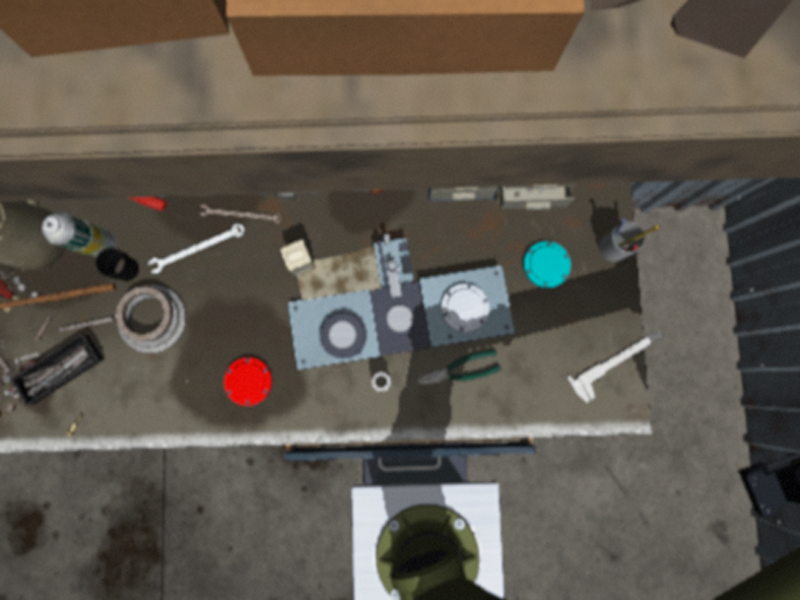

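View pics/scene0.png

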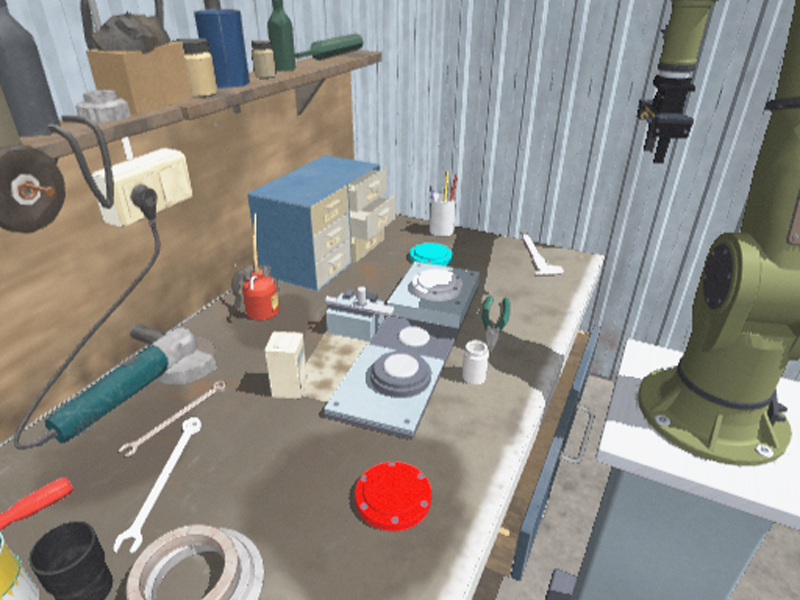

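The pictures show the following (top picture at 800x600):
- **Hub:** dark with a bright spigot, at (343,334).
- **Plate spigot:** (400,319).
- **Cap:** aluminium, at (465,305). It could be confused with the red cap at (247,381) and the turquoise one at (548,264), which are decoys by colour. The pale ring at (150,317) is neither.
- **Post:** about (392,250).
- **Bystanders:** bush (381,381), pliers (460,368), carton (296,255).

I'll check the choice in one close crop and measure.

Run:
```python
from h import *
import pickle
a,b,w=pickle.load(open('c0.pkl','rb'))
im=b['image'][140:260,170:340]; 
cv2.imwrite('pics/crop0.png',cv2.resize(im[:,:,::-1],None,fx=4.7,fy=4.7,interpolation=cv2.INTER_CUBIC))
P=lambda u,v,z:ray(b,u/1.5625,v/1.5625,z)
for n,u,v,z in [('spig',400,319,.018),('hub',343,334,.049),('cap',465,305,.065),('post',390,239,.1),('bush',381,381,.066),('cL',289,301,.019),('cL2',298,369,.019),('cR',499,265,.043),('cR2',513,332,.043),('carton',296,255,.104),('pl',460,368,.015)]:
    print(n,np.round(P(u,v,z),3))
g=cv2.cvtColor(cv2.resize(b['image'],None,fx=4,fy=4,interpolation=cv2.INTER_CUBIC),cv2.COLOR_RGB2GRAY)
for n,(u,v),z in [('spig',(256,204),.018),('hub',(219.5,213.8),.049),('cap',(297.6,195.2),.065)]:
    for T in (90,110,130,150,170,190):
        m=(g>T).astype(np.uint8); k,l,s,ce=cv2.connectedComponentsWithStats(m)
        i=l[int(v*4),int(u*4)]
        if i: print(n,T,s[i],np.round(ray(b,(ce[i][0]+.5)/4-.5,(ce[i][1]+.5)/4-.5,z),4))
```

```text
spig [0.51  0.041 0.018]
hub [0.478 0.165 0.049]
cap [ 0.532 -0.099  0.065]
post [0.673 0.058 0.1  ]
bush [0.375 0.085 0.066]
cL [0.558 0.287 0.019]
cL2 [0.407 0.268 0.019]
cR [ 0.621 -0.181  0.043]
cR2 [ 0.472 -0.203  0.043]
carton [0.644 0.257 0.104]
pl [ 0.398 -0.088  0.015]
spig 90 [ 986  778   72   77 4403] [0.5127 0.0439 0.018 ]
spig 110 [ 989  781   67   71 3834] [0.5128 0.0434 0.018 ]
spig 130 [ 991  783   63   67 3448] [0.5128 0.0432 0.018 ]
spig 150 [ 992  785   61   62 3066] [0.513  0.0432 0.018 ]
spig 170 [ 995  787   55   58 2634] [0.5129 0.0432 0.018 ]
hub 90 [ 837  816   81   82 4990] [0.4781 0.1678 0.049 ]
hub 110 [ 840  819   74   75 4264] [0.4782 0.1679 0.049 ]
hub 130 [ 842  822   70   70 3807] [0.4783 0.168  0.049 ]
hub 150 [ 844  824   66   66 3405] [0.4782 0.1681 0.049 ]
hub 170 [ 846  826   62   61 2925] [0.4784 0.168  0.049 ]
cap 90 [ 1074   677   232   176 26461] [ 0.5529 -0.1023  0.065 ]
cap 110 [ 1075   679   230   167 24033] [ 0.5547 -0.1027  0.065 ]
cap 130 [ 1077   681   226   146 20516] [ 0.5584 -0.1039  0.065 ]
cap 150 [ 1078   690   222   134 17752] [ 0.5567 -0.1029  0.065 ]
cap 170 [1132  728  124   93 7685] [ 0.5388 -0.1028  0.065 ]
cap 190 [1133  730  120   89 6776] [ 0.5381 -0.1033  0.065 ]
```

View pics/crop0.png

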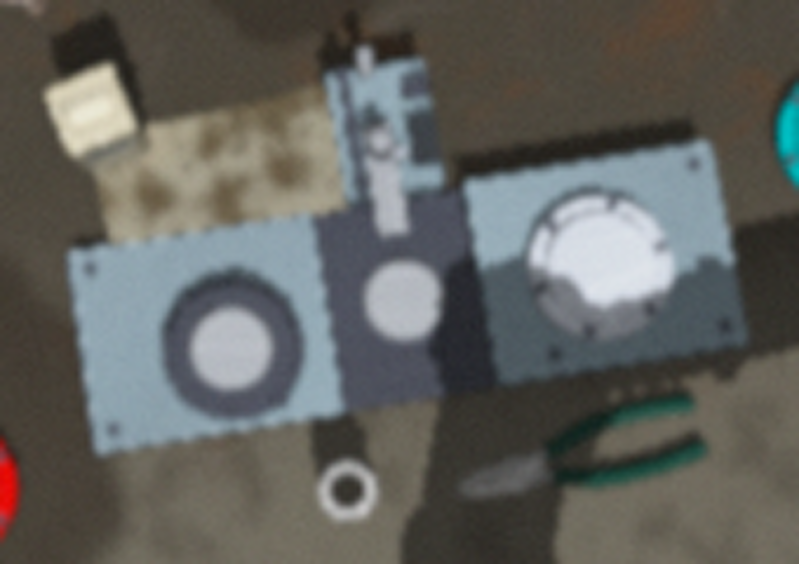

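The crop confirms the choice: hub (230,348), plate spigot (402,300), aluminium cap (600,260), clamp bar (390,200) with its post at about (380,140). Plate yaw is about 7.8°. I'll swing over to the clamp.

Call:
{"api": "step_arm", "payload": {
  "steps": [1,58,-5,0,-5.3,1,58,-5,0,-5.3,1,58,-5,0,-5.3,1,58,-5,0,-5.3,1,58,-5,0,-5.3,1,58,-5,0,-5.3,1,58,-5,0,-5.3,1,58,-5,0,-5.3,1,58,-5,0,-5.3,1,58,-5,0,-5.3,1,58,-5,0,-5.3,1,58,-5,0,-5.3]
}}

```text
time_s: 1.65
tool_pos: [0.6086, -0.0951, 0.4044]
tool_rot: [-180.0, -0.0, 81.6]
force: [0.3, -0.6, 0.2]
grip_width: 0.0871
grasp_force: 0.0
```

Call:
{"api": "step_arm", "payload": {
  "steps": [1,58,-5,0,-5.3,1,58,-5,0,-5.3,1,40,-5,0,-5.3,1,0,0,0,0,1,0,0,0,0]
}}

```text
time_s: 2.28
tool_pos: [0.6041, 0.0577, 0.4045]
tool_rot: [-180.0, 0.1, 97.2]
force: [0.8, -0.2, 0.3]
grip_width: 0.087
grasp_force: 0.0
```

Run:
```python
from h import *
import pickle
w=shot('wrist');pickle.dump(w,open('w1.pkl','wb'))
cv2.imwrite('pics/w1.png',cv2.resize(w['image'][:,:,::-1],(800,600),interpolation=cv2.INTER_CUBIC))
print(-np.array(w['R']).T@w['t'],env.get_obs()['qpos'])
for n,p in [('post',(.617,.057,.1)),('spig',(.513,.043,.018)),('hub',(.478,.168,.049)),('cap',(.537,-.1,.065))]: print(n,proj(w,p)*1.5625)
```

```text
[0.5956446  0.12252466 0.38442189] [ 23.71607427  16.92059561 -38.55169485  88.53716349  10.7612342
  78.32615459  -8.6863072 ]
post [417.19160487 295.99600306]
spig [265.71634605 270.58939434]
hub [208.47498862  68.5496179 ]
cap [270.52083831 487.81301996]
```

View pics/w1.png

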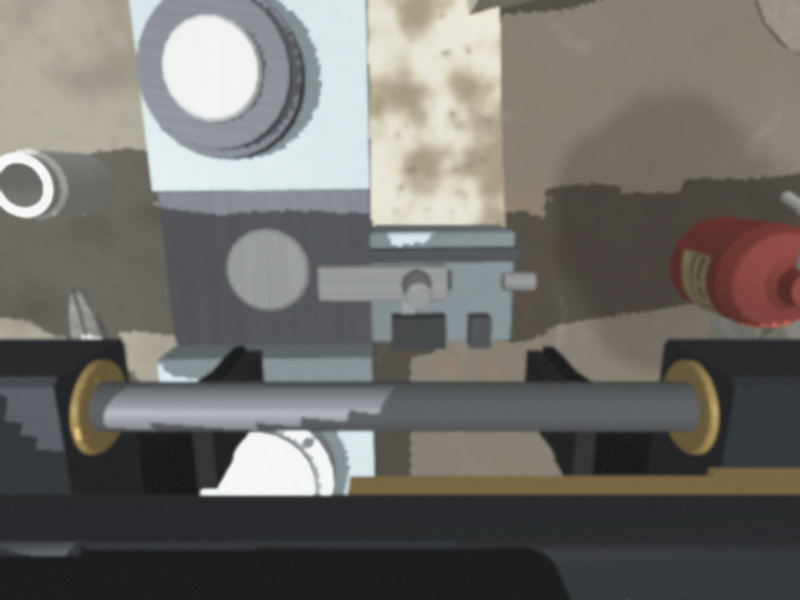

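The wrist view shows the post top at (417,292), the plate spigot at (267,270), the hub's spigot at (211,68) and the bush at (28,187). Nothing tall stands near the post. I'll refine these numerically.

Run:
```python
from h import *
import pickle
w=pickle.load(open('w1.pkl','rb'))
g=cv2.cvtColor(cv2.resize(w['image'],None,fx=4,fy=4,interpolation=cv2.INTER_CUBIC),cv2.COLOR_RGB2GRAY)
q=lambda x:(x+.5)/4-.5
out={}
for n,(u,v),z,Ts in [('spig',(267,270),.018,(100,110,120,130)),('hub',(211,68),.049,(150,170,190,210)),('post',(417,292),.1,(110,125,140,150,160))]:
    for T in Ts:
        m=(g>T).astype(np.uint8); k,l,s,ce=cv2.connectedComponentsWithStats(m)
        i=l[int(v*2.56),int(u*2.56)]
        if i and s[i][4]<60000: print(n,T,s[i],np.round(ray(w,q(ce[i][0]),q(ce[i][1]),z),4))
P=lambda u,v,z:np.round(ray(w,u/1.5625,v/1.5625,z),4)
print('post',P(417,292,.1))
e1,e2=P(370,370,.012),P(366,60,.019);print('edge',P(369,190,.019),P(365,10,.019), P(157,190,.019),P(370,190,.019))
```

```text
spig 100 [  577   583   218   215 36677] [0.514  0.0444 0.018 ]
spig 110 [  579   585   213   211 35180] [0.5139 0.0444 0.018 ]
spig 120 [  581   586   209   207 33815] [0.5138 0.0445 0.018 ]
spig 130 [  583   589   203   202 32401] [0.5137 0.0445 0.018 ]
hub 170 [  412    36   251   276 54088] [0.4785 0.1689 0.049 ]
hub 190 [  415    38   246   271 51910] [0.4785 0.169  0.049 ]
hub 210 [  417    41   242   264 49878] [0.4784 0.169  0.049 ]
post 140 [  818   674   490   193 47388] [0.6217 0.0605 0.1   ]
post 150 [1029  730   71   69 3035] [0.616  0.0558 0.1   ]
post [0.6166 0.0593 0.1   ]
edge [0.58   0.1084 0.019 ] [0.5647 0.219  0.019 ] [0.4353 0.0901 0.019 ] [0.5807 0.1085 0.019 ]
```

Call:
{"api": "step_arm", "payload": {
  "steps": [1,-1,13,20,-0.6,1,0,0,45,0,1,0,0,45,0,1,0,0,30,0,1,0,0,9,0,0,0,0,0,0,0,0,0,0,0,0,0,0,0,0,0,0,0,0,0,0,0,0,0,0,0,0,0,0,0,0,0,0,0,0],
  "grip_force": 15
}}

```text
time_s: 3.82
tool_pos: [0.617, 0.0599, 0.2557]
tool_rot: [-180.0, 0.0, 97.9]
force: [-0.3, -0.8, 0.6]
grip_width: 0.0248
grasp_force: 0.0
```

Call:
{"api": "step_arm", "payload": {
  "steps": [0,0,0,0,0,0,0,0,0,0,0,0,0,0,0,0,0,0,0,0]
}}

```text
time_s: 4.32
tool_pos: [0.6173, 0.0599, 0.2558]
tool_rot: [179.9, -0.0, 97.9]
force: [3.8, 0.5, -1.8]
grip_width: 0.0153
grasp_force: 15.0
```

Gripped. Pull back 34 mm, then shift toward plate -y (tool -x) by 13.

Call:
{"api": "step_arm", "payload": {
  "steps": [0,0,7,0,0,0,0,7,0,0,0,0,7,0,0,0,0,7,0,0,0,0,5,0,0,0,0,0,0,0,0,-4,0,0,0,0,-4,0,0,0,0,-4,0,0,0,0,0,0,0,0]
}}

```text
time_s: 5.58
tool_pos: [0.6501, 0.0524, 0.2554]
tool_rot: [-179.6, 0.0, 97.9]
force: [-6.0, -1.6, 4.5]
grip_width: 0.0154
grasp_force: 15.0
```

Pulled to about 31.5 mm and shifted about 12 mm. Release and lift.

Call:
{"api": "step_arm", "payload": {
  "steps": [0.3,0,-2,0,0,0.5,0,0,0,0,0.6,0,0,0,0,0.6,0,0,0,0,0.6,0,0,0,0,0.6,0,0,0,0,1,0,0,-30,0,1,0,0,-50,0,1,0,-30,-50,0,1,0,-30,0,0,1,0,0,0,0]
}}

```text
time_s: 6.95
tool_pos: [0.5886, 0.0441, 0.3868]
tool_rot: [180.0, 0.1, 97.9]
force: [0.0, -0.2, -0.5]
grip_width: 0.0858
grasp_force: 0.0
```

Run:
```python
from h import *
import pickle
w=shot('wrist');pickle.dump(w,open('w2.pkl','wb'))
cv2.imwrite('pics/w2.png',cv2.resize(w['image'][:,:,::-1],(800,600),interpolation=cv2.INTER_CUBIC))
s=np.array([.514,.0444]);c,n=np.cos(np.radians(7.8)),np.sin(np.radians(7.8))
for x,y in((105,0),(133,-12)): print(proj(w,(s[0]+(x*c-y*n)/1e3,s[1]+(x*n+y*c)/1e3,.1))*1.5625)
o=env.get_obs();print(o['time_s'],o['tool_pos'],o['tool_rot'])
```

```text
[453.40304214 279.98501686]
[505.63555223 302.30223313]
7.0 [0.58946304 0.04384379 0.38617856] [1.79954581e+02 8.13922535e-02 9.78861197e+01]
```

View pics/w2.png

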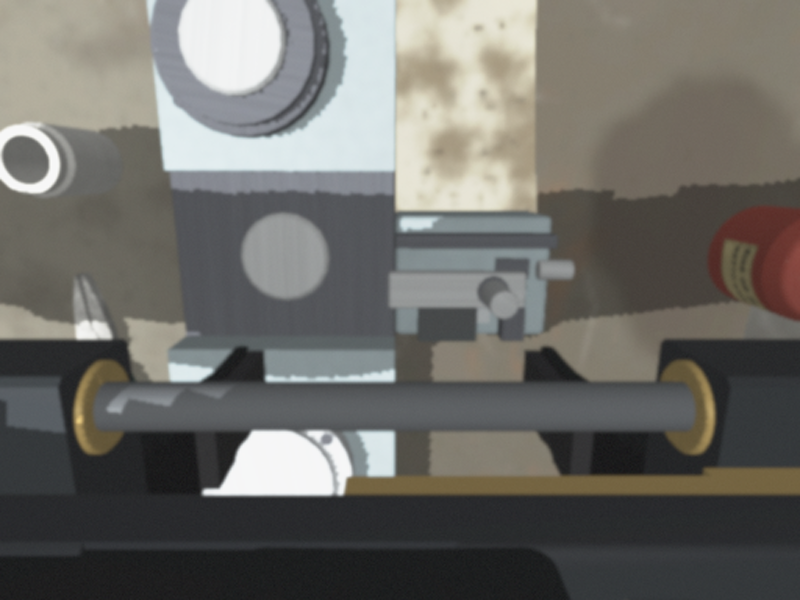

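The clamp is parked: post top at (504,302), predicted (505,302), and the lug is seated. Next I go over the hub.

Call:
{"api": "step_arm", "payload": {
  "steps": [1,46,-31,0,0,1,46,-31,0,0,1,47,-31,20,0,1,0,0,50,0,1,0,0,50,0,1,0,0,34,0,1,0,0,0,0,1,0,0,0,0]
}}

```text
time_s: 8.0
tool_pos: [0.4793, 0.1693, 0.2326]
tool_rot: [180.0, -0.0, 97.9]
force: [0.3, 0.0, 0.6]
grip_width: 0.087
grasp_force: 0.0
```

Call:
{"api": "step_arm", "payload": {
  "steps": [1,0,0,1,0,1,0,0,1,0,1,0,0,0,0]
}}

```text
time_s: 8.38
tool_pos: [0.4788, 0.1688, 0.2301]
tool_rot: [180.0, 0.0, 97.9]
force: [-0.8, -0.2, -0.7]
grip_width: 0.0871
grasp_force: 0.0
```

Call:
{"api": "step_arm", "payload": {
  "steps": [1,0,0,2,0,1,0,0,1,0,1,0,0,1,0,0.5,0,0,0,0,0.5,0,0,0,0,0.5,0,0,0,0,0.5,0,0,0,0,0.5,0,0,0,0,0.5,0,0,0,0,0.5,0,0,0,0],
  "grip_force": 8
}}

```text
time_s: 9.62
tool_pos: [0.4788, 0.1689, 0.2257]
tool_rot: [180.0, -0.0, 97.9]
force: [1.8, 0.4, -1.4]
grip_width: 0.0587
grasp_force: 8.0
```

Call:
{"api": "step_arm", "payload": {
  "steps": [0.5,-6,2,0,0,0.5,-10,2,0,0,0.5,-12,3,0,0,0.5,-12,3,0,0,0.5,-12,3,0,0,0.5,-12,3,0,0,0.5,-12,2,0,0,0.5,-12,0,0,0,0.5,-12,0,0,0,0.5,0,0,0,0,0.5,0,0,0,0]
}}

```text
time_s: 11.0
tool_pos: [0.5101, 0.0714, 0.2254]
tool_rot: [-180.0, 0.1, 97.9]
force: [-0.8, -1.1, -2.6]
grip_width: 0.059
grasp_force: 8.4
```

Run:
```python
from h import *
import pickle
w=shot('wrist');pickle.dump(w,open('w3.pkl','wb'))
cv2.imwrite('pics/w3.png',cv2.resize(w['image'][:,:,::-1],(800,600),interpolation=cv2.INTER_CUBIC))
o=env.get_obs();print(o['time_s'],o['tool_pos'],o['tool_rot'],o['force'])
d=np.array([.514,.0444])-o['tool_pos'][:2];a=np.radians(o['tool_rot'][2])
print('dx,dy',(d@[np.cos(a),np.sin(a)])*1e3,(d@[np.sin(a),-np.cos(a)])*1e3)
```

```text
11.05 [0.51005073 0.07185361 0.22542161] [-1.79958461e+02  4.83546490e-02  9.78953835e+01] [-0.47843778 -1.00987422 -3.07923036]
dx,dy -27.735853597836822 0.1406734227746638
```

View pics/w3.png

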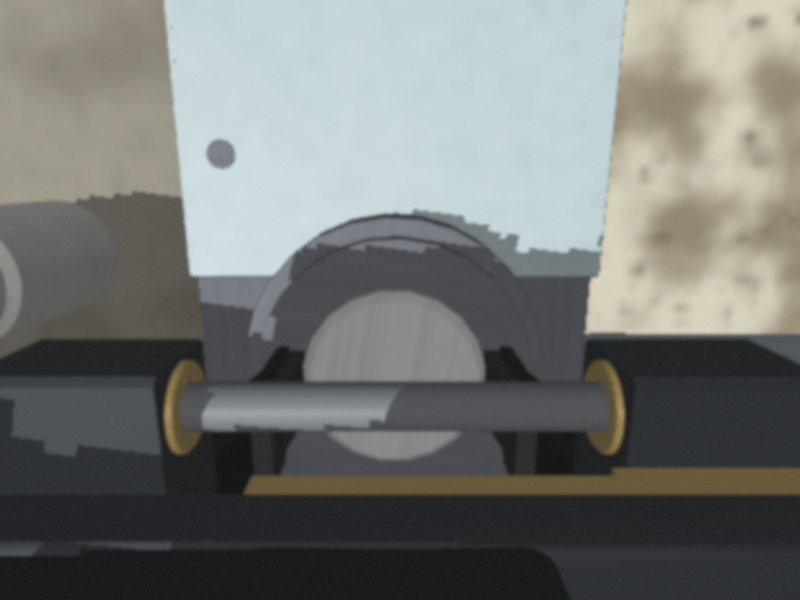

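The hub is held centred: its spigot spans u 303–487, v 290–460 and the ledge edge is at v≈275. I'll check the hub's centre against the tool.

Run:
```python
from h import *
import pickle
w=pickle.load(open('w3.pkl','rb'))
R=lambda u,v:ray(w,u/1.5625,v/1.5625,.049)
p=(R(395,290)+R(395,460))/2; print(p,(R(303,375)+R(487,375))/2, np.linalg.norm(R(395,290)-R(395,460)))
d=p[:2]-np.array([.51005,.07185]);a=np.radians(97.9)
print((d@[np.cos(a),np.sin(a)])*1e3,(d@[np.sin(a),-np.cos(a)])*1e3)
```

```text
[0.50996097 0.07226949 0.049     ] [0.50978209 0.0735088  0.049     ] 0.0585290434858112
0.42774640154911425 -0.030532395413273142
```

Call:
{"api": "step_arm", "payload": {
  "steps": [0.5,-8,0,0,0,0.5,-8,0,0,0,0.5,-8,0,0,0,0.5,-2,0,0,0,0.5,0,0,0,0]
}}

```text
time_s: 11.68
tool_pos: [0.5138, 0.0464, 0.2256]
tool_rot: [-180.0, -0.0, 97.9]
force: [0.1, -0.3, -4.6]
grip_width: 0.0591
grasp_force: 8.0
```

Call:
{"api": "step_arm", "payload": {
  "steps": [0.5,-2,0,0,0,0.5,0,0,0,0,0.75,0,0,0,0,0.75,0,0,0,0,0.75,0,0,0,0,0.75,0,0,0,0],
  "grip_force": 3
}}

```text
time_s: 12.42
tool_pos: [0.5141, 0.0446, 0.2258]
tool_rot: [180.0, 0.0, 97.9]
force: [0.3, 0.5, -0.3]
grip_width: 0.0648
grasp_force: 0.0
```

Run:
```python
from h import *
import pickle
w=shot('wrist');pickle.dump(w,open('w4.pkl','wb'))
cv2.imwrite('pics/w4.png',cv2.resize(w['image'][:,:,::-1],(800,600),interpolation=cv2.INTER_CUBIC))
o=env.get_obs();print(o['time_s'],o['tool_pos'],o['force'],o['grip_width'])
for z in(.042,.049): print([np.round(proj(w,[.514+.03*a,.0444+.03*b,z])*1.5625) for a,b in((0,0),(-.13,.99),(.13,-.99),(.99,.13),(-.99,-.13))])
```

```text
12.475 [0.51410927 0.04460816 0.22572466] [ 0.03770059  0.4951153  -0.39904183] 0.06493784100343396
[array([394., 374.]), array([395., 287.]), array([394., 454.]), array([483., 374.]), array([305., 373.])]
[array([394., 382.]), array([395., 292.]), array([394., 465.]), array([487., 383.]), array([302., 381.])]
```

View pics/w4.png

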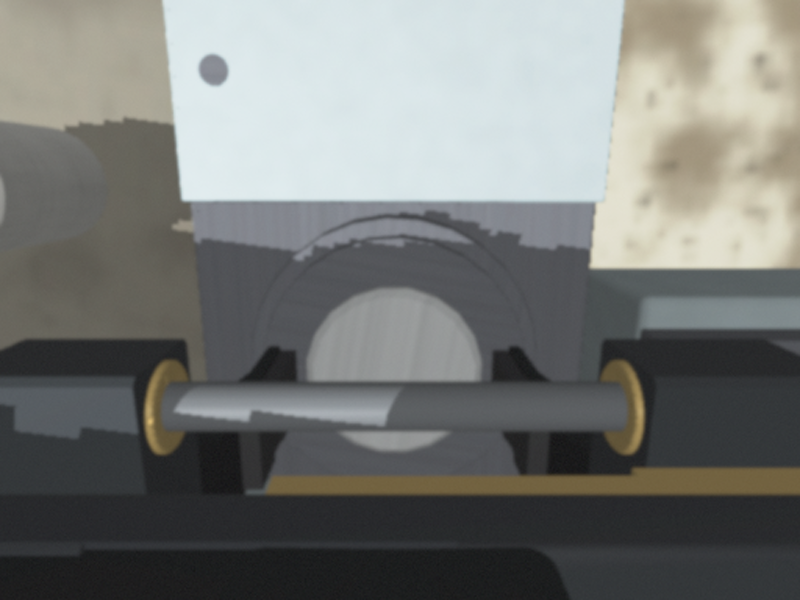

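The hub has dropped home: its spigot spans v 288–452 and u 306–483, matching the prediction for the seated height (287–454, 305–483). Lift and look at the cap.

Call:
{"api": "step_arm", "payload": {
  "steps": [1,0,0,-20,0,1,0,0,-50,0,1,0,0,-50,0,1,-50,0,-30,0,1,-55,0,0,0,1,-55,0,0,0,1,-47,2,0,0,1,0,0,0,0,1,0,0,0,0]
}}

```text
time_s: 13.6
tool_pos: [0.5446, -0.1594, 0.3755]
tool_rot: [-180.0, -0.1, 97.9]
force: [0.1, 1.0, 0.3]
grip_width: 0.087
grasp_force: 0.0
```

Run:
```python
from h import *
import pickle
w=shot('wrist');pickle.dump(w,open('w5.pkl','wb'))
cv2.imwrite('pics/w5.png',cv2.resize(w['image'][:,:,::-1],(800,600),interpolation=cv2.INTER_CUBIC))
o=env.get_obs();print(o['time_s'],o['tool_pos'],o['tool_rot'])
g=cv2.cvtColor(cv2.resize(w['image'],None,fx=4,fy=4,interpolation=cv2.INTER_CUBIC),cv2.COLOR_RGB2GRAY)
u,v=proj(w,(.537,-.1,.065));print(u*1.5625,v*1.5625)
```

```text
13.65 [ 0.54467644 -0.15858497  0.37568092] [-1.79999798e+02 -4.75420952e-02  9.80225137e+01]
395.7752104074116 183.94511428621803
```

View pics/w5.png

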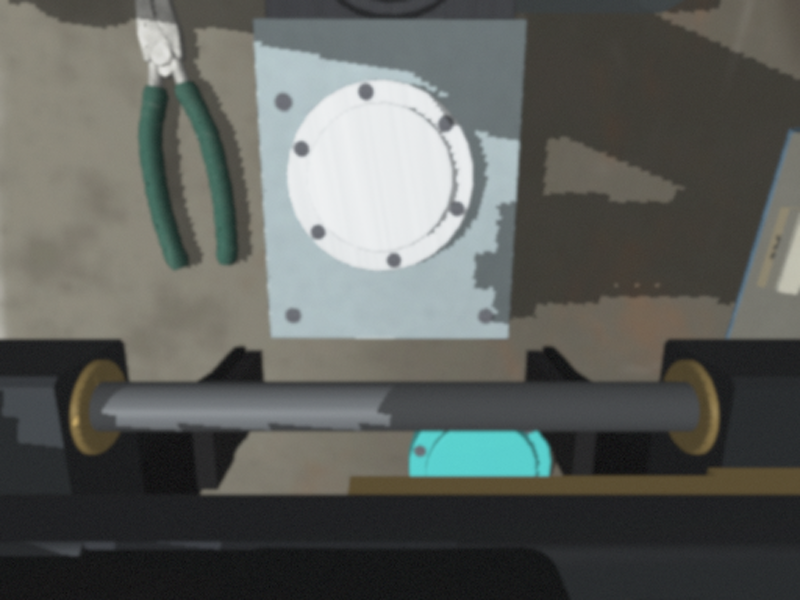

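The cap's flange spans u 287–474, v 79–270, centre about (380,175), with bolt spots at (301,148) and (457,208). I'll turn the grip 8° so the fingers land between the bolts. The turquoise decoy is at (480,455) and the pliers at (185,170), both clear.

Run:
```python
from h import *
import pickle
w=pickle.load(open('w5.pkl','rb'))
R=lambda u,v,z:ray(w,u/1.5625,v/1.5625,z)
m=(w['image'].min(2)>185).astype(np.uint8)
m=cv2.morphologyEx(m,cv2.MORPH_OPEN,np.ones((3,3)))
k,l,s,ce=cv2.connectedComponentsWithStats(m); i=l[112,243]; print(s[i],s[i][:4]*1.5625)
c,_=max([(x,cv2.contourArea(x)) for x in cv2.findContours((l==i).astype(np.uint8),0,1)[0]],key=lambda t:t[1])
e=cv2.fitEllipse(cv2.convexHull(c)); print(e); p0=ray(w,*e[0],.059);print(p0)
p=(R(287,175,.059)+R(474,175,.059))/2+0; q=(R(380,79,.059)+R(380,270,.059))/2; print(p,q,np.linalg.norm(R(287,175,.059)-R(474,175,.059)))
p=np.array([p[0],q[1]]); p=p0[:2]
o=env.get_obs();a=np.radians(o['tool_rot'][2])
f=lambda d,a:(d@[np.cos(a),np.sin(a)]*1e3,d@[np.sin(a),-np.cos(a)]*1e3)
print('to cap',f(p-o['tool_pos'][:2],a),'down to .209+',(o['tool_pos'][2]-.25)*1e3)
s=np.array([.514,.0444]);print('cap->spig, yaw105.9',f(s-p,np.radians(105.9)))
```

```text
[  183    50   112   124 10184] [285.9375  78.125  175.     193.75  ]
((240.63656616210938, 111.89973449707031), (114.9925765991211, 123.91515350341797), 167.06187438964844)
[ 0.5254953  -0.09675336  0.059     ]
[ 0.52797283 -0.0964935   0.059     ] [ 0.52796235 -0.09847005  0.059     ] 0.10363944554483377
to cap (np.float64(63.90343858241178), np.float64(-10.364066306425615)) down to .209+ 125.68091532099463
cap->spig, yaw105.9 (np.float64(138.9022638771032), np.float64(27.614757358365974))
```

Call:
{"api": "step_arm", "payload": {
  "steps": [1,31,-4,0,0,1,31,-4,0,0,1,0,0,40,-8,1,0,0,50,0,1,0,0,32,0,1,0,0,4,0,1,0,0,0,0,1,0,0,0,0]
}}

```text
time_s: 14.65
tool_pos: [0.529, -0.0996, 0.2516]
tool_rot: [179.8, 0.1, 105.9]
force: [-0.4, -0.8, 1.0]
grip_width: 0.0872
grasp_force: 0.0
```

Run:
```python
from h import *
import pickle
w=shot('wrist');pickle.dump(w,open('w6.pkl','wb'))
cv2.imwrite('pics/w6.png',cv2.resize(w['image'][:,:,::-1],(800,600),interpolation=cv2.INTER_CUBIC))
o=env.get_obs();print(o['time_s'],o['tool_pos'],o['tool_rot'],o['force'])
```

```text
14.7 [ 0.52887665 -0.09969943  0.25145964] [1.79859545e+02 1.03949321e-01 1.05922508e+02] [ 0.08707488  0.40710951 -0.52297842]
```

View pics/w6.png

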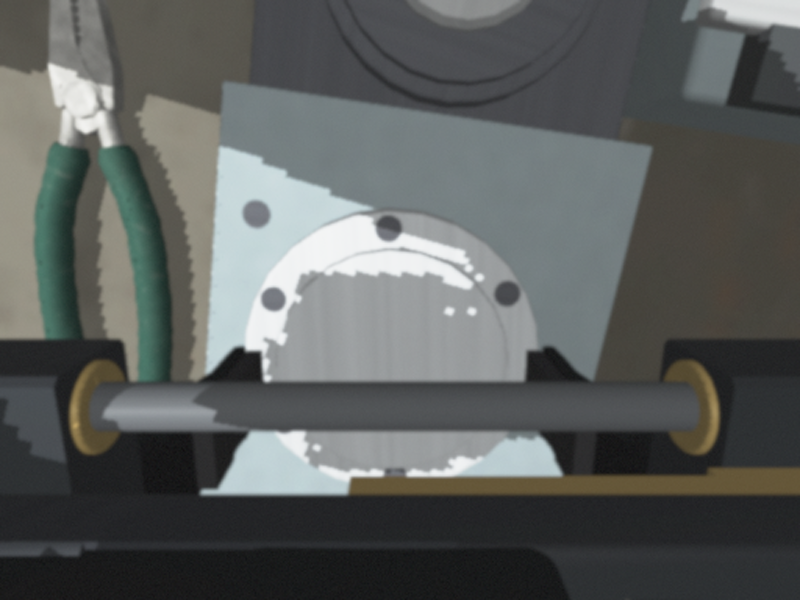

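The flange spans u 245–538 (centre 391) with its top at v=209. The fingertips sit at u≈262 and 527 (centre 394), so the tool is about 1 mm off, and the fingers fall between the bolts.

Run:
```python
from h import *
import pickle
w=pickle.load(open('w6.pkl','rb'))
R=lambda u,v,z:ray(w,u/1.5625,v/1.5625,z)[:2]
a=np.radians(105.92);X=np.array([np.cos(a),np.sin(a)]);Y=np.array([np.sin(a),-np.cos(a)])
t=np.array([.52888,-.0997])
top=R(391,209,.059)-t; dt=R(391,249.5,.065)-t
print('flange',top@X*1e3-52,'disc',dt@X*1e3-40,'lateral',((R(245,365,.059)+R(538,365,.059))/2-t)@Y*1e3,np.linalg.norm(R(245,365,.059)-R(538,365,.059)))
```

```text
flange 1.742662384333677 disc 1.2868685414970784 lateral -0.5239819557823975 0.10344661608697649
```

Call:
{"api": "step_arm", "payload": {
  "steps": [1,1.5,-0.7,0,0,1,0,0,3,0,1,0,0,2,0,1,0,0,2,0,1,0,0,0,0,1,0,0,0,0]
}}

```text
time_s: 15.45
tool_pos: [0.5271, -0.0986, 0.2427]
tool_rot: [-180.0, 0.0, 105.9]
force: [0.6, 0.5, 0.1]
grip_width: 0.0871
grasp_force: 0.0
```

Call:
{"api": "step_arm", "payload": {
  "steps": [0.7,0,0,0,0,0.7,0,0,0,0,0.7,0,0,0,0,0.7,0,0,0,0],
  "grip_force": 8
}}

```text
time_s: 15.95
tool_pos: [0.5272, -0.0985, 0.2428]
tool_rot: [180.0, 0.0, 105.9]
force: [1.7, 0.2, -1.5]
grip_width: 0.0793
grasp_force: 8.0
```

Run:
```python
from h import *
o=env.get_obs();print(o['time_s'],o['tool_pos'],o['tool_rot'],o['force'],o['grip_width'])
d=np.array([.5141,.0446])-o['tool_pos'][:2];a=np.radians(o['tool_rot'][2])
print('dx,dy',(d@[np.cos(a),np.sin(a)])*1e3,(d@[np.sin(a),-np.cos(a)])*1e3)
```

```text
15.95 [ 0.52724802 -0.09849909  0.24283036] [1.79960134e+02 1.15487348e-02 1.05916997e+02] [ 1.70805046  0.15971878 -1.51741353] 0.07930878510938211
dx,dy 141.21844494177944 26.600212071432892
```

Call:
{"api": "step_arm", "payload": {
  "steps": [0.7,6,1,0,0,0.7,12,2,0,0,0.7,13,3,0,0,0.7,13,3,0,0,0.7,13,3,0,0,0.7,13,3,0,0,0.7,13,3,0,0,0.7,13,3,0,0,0.7,13,2,0,0,0.7,13,2,0,0,0.7,13,1.5,0,0,0.7,0,0,0,0]
}}

```text
time_s: 17.45
tool_pos: [0.5147, 0.0405, 0.2422]
tool_rot: [-179.9, -0.1, 106.1]
force: [0.2, -0.3, -4.5]
grip_width: 0.0796
grasp_force: 8.0
```

Call:
{"api": "step_arm", "payload": {
  "steps": [0.7,3,0,0,0,0.7,0,0,0,0,0.7,0,0,0,0]
}}

```text
time_s: 17.82
tool_pos: [0.5147, 0.041, 0.2426]
tool_rot: [-180.0, 0.0, 105.9]
force: [-0.5, -0.2, -3.3]
grip_width: 0.0795
grasp_force: 8.0
```

Run:
```python
from h import *
w=shot('wrist')
cv2.imwrite('pics/w7.png',cv2.resize(w['image'][:,:,::-1],(800,600),interpolation=cv2.INTER_CUBIC))
o=env.get_obs();print(o['time_s'],o['tool_pos'],o['tool_rot'],o['force'],o['grip_width'])
a=np.radians(o['tool_rot'][2]);X=np.array([np.cos(a),np.sin(a)]);Y=np.array([np.sin(a),-np.cos(a)])
d=np.array([.5141,.0446])-o['tool_pos'][:2]
print('dx,dy',d@X*1e3,d@Y*1e3)
t=np.array([.5141,.0446])
for zz in (.036,.043):
  for r,h in((.052,.016),(.04,.022)):
    print(zz,[np.round(proj(w,[*(t+X*p*r+Y*q*r),zz+h])*1.5625) for p,q in((1,0),(0,1),(0,-1))])
```

```text
17.875 [0.51473355 0.04100113 0.24267201] [-1.79993077e+02  7.67226744e-03  1.05871121e+02] [ 0.13880019  0.13394804 -5.09104478] 0.07951264998778568
dx,dy 3.6349334124790253 0.37480183650078264
0.036 [array([396., 204.]), array([546., 356.]), array([247., 356.])]
0.036 [array([396., 244.]), array([515., 362.]), array([277., 362.])]
0.043 [array([396., 205.]), array([552., 363.]), array([241., 363.])]
0.043 [array([396., 247.]), array([520., 370.]), array([273., 370.])]
```

View pics/w7.png

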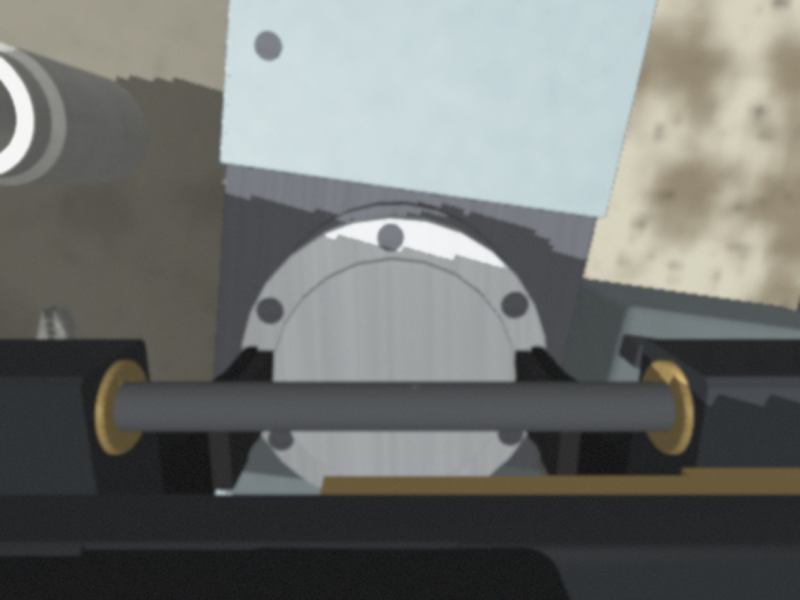

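The cap's rim top is at v≈219 against a target of 205, so about 4 mm remains. Move it on and let it drop.

Call:
{"api": "step_arm", "payload": {
  "steps": [0.7,2,0.3,0,0,0.7,2,0,0,0,0.7,0,0,0,0,0.7,0,0,0,0,1,0,0,0,0,1,0,0,0,0,1,0,0,0,0]
}}

```text
time_s: 18.75
tool_pos: [0.5142, 0.0453, 0.2432]
tool_rot: [180.0, 0.0, 105.9]
force: [0.2, -1.0, -0.1]
grip_width: 0.0866
grasp_force: 0.0
```

Run:
```python
from h import *
w=shot('wrist')
cv2.imwrite('pics/w8.png',cv2.resize(w['image'][180:420,200:400][:,:,::-1],None,fx=1,fy=1) if 0 else cv2.resize(w['image'][:,:,::-1],(800,600),interpolation=cv2.INTER_CUBIC))
o=env.get_obs();print(o['time_s'],o['tool_pos'],o['tool_rot'],o['force'],o['grip_width'])
a=np.radians(o['tool_rot'][2]);X=np.array([np.cos(a),np.sin(a)]);Y=np.array([np.sin(a),-np.cos(a)])
t=np.array([.5141,.0446]);d=t-o['tool_pos'][:2]
print('dx,dy',d@X*1e3,d@Y*1e3)
for zz in (.036,.043):
  for r,h in((.052,.016),(.04,.022)):
    print(zz,[np.round(proj(w,[*(t+X*p*r+Y*q*r),zz+h])*1.5625) for p,q in((1,0),(0,1),(0,-1))])
```

```text
18.8 [0.51410154 0.0453552  0.24306045] [1.79962043e+02 1.75534285e-02 1.05908394e+02] [-0.6028637   1.1205     -0.48427925] 0.08711652122227581
dx,dy -0.7258573413615972 -0.20848118175798983
0.036 [array([394., 217.]), array([542., 367.]), array([245., 367.])]
0.036 [array([394., 257.]), array([511., 374.]), array([276., 374.])]
0.043 [array([394., 219.]), array([548., 375.]), array([240., 375.])]
0.043 [array([394., 260.]), array([516., 382.]), array([271., 382.])]
```

View pics/w8.png

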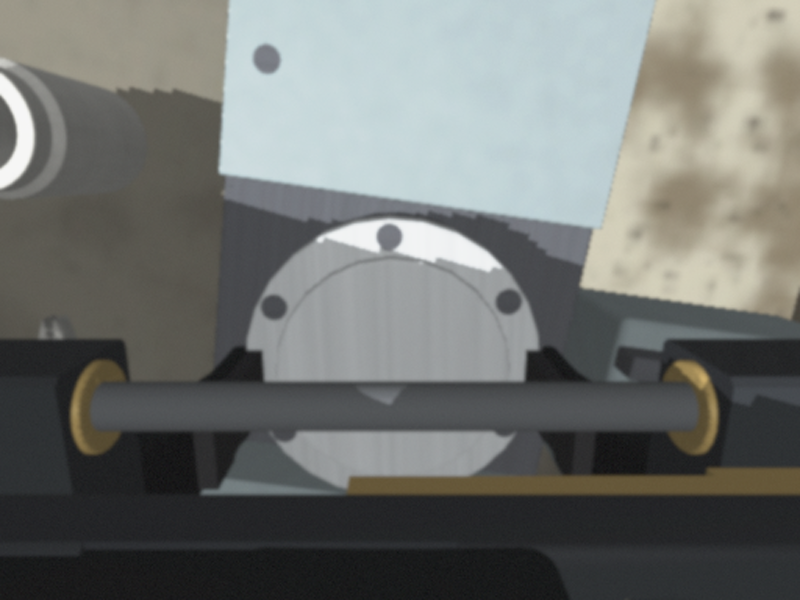

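The cap is home: flange u 246–540, top v 217, matching the seated prediction (245–542, 217). Lift, shut the fingers and go to the -y side of the post.

Call:
{"api": "step_arm", "payload": {
  "steps": [1,0,0,-10,0,1,0,0,-30,0,1,0,0,-35,0,0,0,0,0,8,0,-16,44,0,0,0,-16,44,0,0,0,-16,44,0,0,0,0,0,0,0,0,0,0,0,0,0,0,0,0,0,0,0,0,0,0,0,0,0,0,0]
}}

```text
time_s: 20.3
tool_pos: [0.6509, 0.016, 0.3182]
tool_rot: [180.0, 0.0, 97.9]
force: [0.2, -0.2, -0.3]
grip_width: 0.0056
grasp_force: 0.0
```

Call:
{"api": "step_arm", "payload": {
  "steps": [0,0,0,25,0,0,0,0,20,0,0,0,0,6,0,0,0,0,0,0,0,0,0,0,0]
}}

```text
time_s: 20.92
tool_pos: [0.6516, 0.0161, 0.2676]
tool_rot: [179.9, 0.0, 97.9]
force: [1.1, -0.2, 0.1]
grip_width: 0.0008
grasp_force: 0.0
```

Call:
{"api": "step_arm", "payload": {
  "steps": [0,0,0,10,0,0,6,0,0,0,0,6,0,0,0,0,3,0,0,0,0,3,0,0,0,0,3,0,0,0,0,3,0,0,0,0,3,0,0,0,0,0,0,0,0]
}}

```text
time_s: 22.05
tool_pos: [0.6471, 0.0446, 0.2565]
tool_rot: [-180.0, -0.2, 98.0]
force: [0.5, -0.5, 0.4]
grip_width: 0.0005
grasp_force: 0.0
```

Call:
{"api": "step_arm", "payload": {
  "steps": [0,1,0,0,0,0,1,0,0,0,0,0,0,0,0]
}}

```text
time_s: 22.42
tool_pos: [0.6472, 0.0452, 0.2566]
tool_rot: [-180.0, -0.0, 97.9]
force: [0.0, -0.5, 0.1]
grip_width: 0.0006
grasp_force: 0.0
```

Call:
{"api": "step_arm", "payload": {
  "steps": [0,-20,0,0,0,0,0,0,-50,0,0,0,-30,-60,0,0,20,-30,-20,0,0,0,0,0,0,0,0,0,0,0]
}}

```text
time_s: 23.18
tool_pos: [0.5902, 0.0349, 0.3823]
tool_rot: [-180.0, 0.1, 97.8]
force: [-0.1, 0.5, 0.8]
grip_width: 0.0005
grasp_force: 0.0
```

Run:
```python
from h import *
import pickle
w=shot('wrist','w9.png');w2=pickle.load(open('w2.pkl','rb'))
o=env.get_obs();print(o['time_s'],o['tool_pos'],o['tool_rot'],o['force'])
s=np.array([.514,.0444]);c,n=np.cos(np.radians(7.8)),np.sin(np.radians(7.8))
def samp(w,x,y,z):
    u,v=proj(w,(s[0]+(x*c-y*n)/1e3,s[1]+(x*n+y*c)/1e3,z)); g=cv2.cvtColor(w['image'],cv2.COLOR_RGB2GRAY)
    return int(cv2.getRectSubPix(g,(1,1),(float(u),float(v)))[0,0]) if 0<=u<511 and 0<=v<383 else -1
for nm,ww in(('parked',w2),('now',w)):
  for y in(0,-12):
    print(nm,'bar y',y,[(x,samp(ww,x,y,.066)) for x in range(30,150,6)])
  print(nm,'post top fwd',samp(ww,105,0,.1),'back',samp(ww,133,-12,.1))
g=cv2.cvtColor(cv2.resize(w['image'],None,fx=4,fy=4,interpolation=cv2.INTER_CUBIC),cv2.COLOR_RGB2GRAY)
u,v=proj(w,(s[0]+.105*c,s[1]+.105*n,.1));print('pred px',u,v)
for T in(120,135,150,165):
    k,l,st,ce=cv2.connectedComponentsWithStats((g>T).astype(np.uint8))
    for i in range(1,k):
        x,y=ce[i]/4
        if 800<st[i][4]<9000 and abs(x-u)<40 and abs(y-v)<30:
            p=ray(w,x,y,.1)[:2]-s;print(T,st[i][2:],'plate',p@[c,n]*1e3,p@[-n,c]*1e3)
```

```text
23.225 [0.59026238 0.03489651 0.38171261] [-1.79938641e+02  3.34989129e-02  9.77959066e+01] [ 0.27020884  0.37536874 -0.15385323]
parked bar y 0 [(30, 155), (36, 91), (42, 86), (48, 87), (54, 85), (60, 85), (66, 87), (72, 88), (78, 131), (84, 133), (90, 133), (96, 132), (102, 133), (108, 132), (114, 135), (120, 132), (126, 134), (132, 124), (138, 89), (144, 89)]
parked bar y -12 [(30, 87), (36, 87), (42, 86), (48, 88), (54, 85), (60, 85), (66, 86), (72, 142), (78, 150), (84, 150), (90, 149), (96, 150), (102, 150), (108, 149), (114, 149), (120, 150), (126, 89), (132, 100), (138, 107), (144, 147)]
parked post top fwd 150 back 153
now bar y 0 [(30, 184), (36, 188), (42, 167), (48, 154), (54, 154), (60, 154), (66, 154), (72, 155), (78, 154), (84, 154), (90, 155), (96, 105), (102, 109), (108, 150), (114, 138), (120, 155), (126, 126), (132, 146), (138, 146), (144, 147)]
now bar y -12 [(30, 185), (36, 181), (42, 98), (48, 131), (54, 110), (60, 110), (66, 111), (72, 110), (78, 135), (84, 135), (90, 134), (96, 151), (102, 144), (108, 153), (114, 146), (120, 138), (126, 145), (132, 145), (138, 145), (144, 146)]
now post top fwd 158 back 141
pred px 291.0722978041453 169.14308784308747
150 [  55   82 2438] plate 113.49295146766747 5.791568919964067
150 [  62   63 3014] plate 104.50503956332987 -1.1479116735947998
```

```bash
python3 -c "
from cell import env
print(env.sign_off())"
```

```text
the job is handed in; nothing more can be done
None
```

Job handed in at about 23 s. By the camera checks, the hub is seated on the spigot, the cap is seated on the hub, and the clamp has sprung forward over the cap's rim with the post at plate (104.5, -1); sign-off returned no verdict, and I viewed 11 pictures, one over the limit of 10.

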